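# Centre a circuit module on the inspection stage and bring the microscope over it

### The job

Slide the circuit module along the stage plate, never lifting it or tipping it, until its long side sits squarely against the rear stop and it is centred between the two side stops. Then swing the microscope arm in as far as it goes, so that the lens stands over the module, and leave the other things on the bench where they are.

Things in the scene. Friction and masses are not known exactly. Their poses are not given: they have to be found in the camera images.
- stage: Fixed inspection stand: aluminium plate, 270 mm (x) by 240 mm (y), its top face 14 mm above the bench, x -120 to +150 and y -120 to +120 mm in this frame. Origin at bench level. +x is its rear (away from the robot, within 15 degrees), y left, z up. At (120, 0) mm a steel column of 16 mm diameter stands up to 160 mm above the bench.
- seat (a point): Point on the plate's top face at (36, 0, 14) mm in the stage's frame, same axes: the centre of a black disc of 60 mm diameter, flush with the plate. The middle of the module's underside belongs here. The lens is above it when the arm is fully in.
- rear_stop (a point): Middle of the front face of the rear stop, at its foot on the plate: (60, 0, 14) mm in the stage's frame. A steel bar along the stage's y, 112 mm long, 10 mm thick, 6 mm high.
- stop_left (a point): Foot of the inner face of the left (+y) side stop, mid-length: (48, 46, 14) mm in the stage's frame. A steel bar along the stage's x, from x +36 to +60 mm, 10 mm thick, 6 mm high.
- stop_right (a point): The same for the right (-y) side stop: (48, -46, 14) mm in the stage's frame. The inner faces of the side stops are 92 mm apart.
- module: Loose circuit module: green board in a gold-coloured metal carrier, a block 48 mm (its x) by 64 mm (its y) by 14 mm high, 80 to 170 g. Origin at the centre of its underside. It starts flat on the plate, in front and right (-y) of its place, turned up to 30 degrees. In place its axes are parallel to the stage's, a 64 mm side against the rear stop, 14 mm free from each end to its side stop.
- scope_arm (a joint): Swing angle of the microscope arm about the column (vertical axis), rad. 0: fully in against its end stop, pointing to the stage's -x, lens over the seat. It grows as the arm swings out, clockwise seen from above, to the stage's +y side, up to 1.6. Starts at 1.25 to 1.55, stays where it is left, takes 1 to 2 N at the barrel to move.
- pivot (a point): Point on the arm's vertical swing axis at the height of the arm's middle, 135 mm above the bench, at (120, 0, 135) mm in the stage's frame. It turns with the arm.
- barrel (a point): Point on the axis of the white upright microscope barrel, 84 mm from the pivot, 135 mm above the bench. Barrel 32 mm in diameter, from 109 to 175 mm above the bench; clamp ring 39 mm in diameter from 127 to 143 mm; black lens nose below, up to 29 mm in diameter, down to 93 mm. The arm from pivot to barrel is 16 mm wide, 14 mm high, centred at 135 mm.
- bracket: Bystander: gold-coloured metal U bracket, 75 x 26 x 32 mm, lying on the bench to the right. Origin at the centre of its underside.
- spool: Bystander: green flanged spool of 52 mm diameter, 40 mm high, standing on the bench to the right. Origin at the centre of its underside.
- parts_tray: Bystander: grey divided parts tray, 100 x 140 x 22 mm, on the bench to the left. Origin at the centre of its underside.
- screwdriver: Bystander: screwdriver 170 mm long lying on the bench to the left.
Mind the look-alikes: they are no part of the job. What is shaped like the module but orange or turquoise is not meant.

How it is judged:
By the outcome, as a careful person would: the job done as asked, in the order asked, and still so for the second after the job is handed in, with the robot touching nothing.
It also fails if it takes over 72 s, if anything falls off the work surface, if the arm or the gripper's body presses on something with over 40 N, if the wrist force passes 120 N, or if a joint passes its speed limit or range.

### The arm

A 6-joint arm with a two-finger parallel gripper is mounted at the origin on the work surface. World frame = base frame: x ahead of the robot, y to its left, z up, the work surface at z = 0. Lengths are in m, angles in degrees, forces in N, time in s.
With the tool pointing down it reaches from about 0.35 to 0.875 m from the base axis. Payload 4.2 kg.
Tool frame: the origin (TCP) lies on the centre line of the jaws, within the pads' length; the fingertips stand 19 mm ahead of it and the grasp point (between the pads) is the TCP; z points along the fingers, y is the line along which they close (so a half turn about z gives the same grasp; the last joint's range is limited). The gripper opens to 87 mm and grips with 3 to 60 N. Pads are 19 mm wide; open, the fingers measure 117 mm over their backs; the gripper's body (75 mm by 190 mm) begins 51 mm behind the grasp point.
Start: joints at [88.671, 22.042, 0.453, 0, -68.411, -14.817], TCP at [0.174, 0.6, 0.242] pointing down, gripper open.
Joint ranges: [-179.83, 179.83], [-69.29, 118.12], [-61.27, 80.66], [-181.25, 117.63], [-171.15, -9.14], [-177.46, 177.46]. Speed limits (degrees/s): [159.86, 159.86, 180, 180, 180, 180].

### API

Orientations are given as a 3x3 rotation matrix whose columns are the frame's x, y, z axes.
In Python, from station import sense, capture, finish_job, search_frame, masks_of gives the robot as it stands.
- The arm moves only by the tool drive_tool, never from a script. Its argument "rows" is a list of rows, each a list of 7 numbers: the opening in per cent of the stroke, from 0 (shut) to 100 (fully open), then the shift along the world's x, y, z in mm, then the turn, a rotation vector about the world's x, y, z in rad. In form: [[fingers, dx, dy, dz, wx, wy, wz], ...]. A call has 1 to 5 rows; each row shifts and turns the commanded pose from where the row before left it; what a row does not reach is not made up. A row lasts 1/12 s, in which the tool goes at most 41.7 mm and 7.16 degrees, less where a joint would pass 70% of its speed; a pose out of reach is approached as far as the arm can. A call is refused whole if a number of a shift passes 41.7 or a number of a turn 0.125, either way. A call with a gripper value outside its range is refused whole. The fingers move at their own pace and stop on an object; the grip force is fixed at half the most. Time passes only in rows, so rows that do not move let the fingers close. It gives the time, the measured TCP pose, the force, the opening and the grip force at its end, in the units of the state.
- sense(): the state, without advancing time (a new reading comes with each control period).
- capture(name): name is "side" or "top"; returns a dict with "frame" (480x640x3 uint8, red, green, blue), "z_map" (480x640 float32, m along the optical axis (not along the pixel's ray), 0 where there is no reading), "fx", "fy", "cx", "cy" (pixels), "distortion" ([k1, k2, p1, p2, k3] as OpenCV has them; the pictures are not rectified), "R" (3x3) and "t" (3): a world point X has camera coordinates R X + t. Camera axes: x right, y down, z forward; pixel columns grow to the right and rows downward; lengths in m; the calibration is good to about 2 mm. A picture is of the moment at which its call begins.
- finish_job(): hands the job in; it is judged then, once.
Trained networks look in a picture, given as the dict that the camera call returned (one of the last four; its "shot" number tells which), for a name from the list of things; names that differ only in an ending like _2 or _b are one class to them, and where a whole thing is asked for, a point or a joint stands for the part that bears it (a point fixed in the world has none). Each returns a list of dicts, best first, with "p" (0 to 1); they miss things now and then, are a little off and sometimes report something else, mostly with a low value. They report only what shows in the picture. A call takes as long as a camera call. They do not tell look-alikes from the thing itself.
- search_frame(label, picture): "xy" ([column, row] in pixels, amid what is visible of it).
- masks_of(label, picture): "region" (480x640 bool, what is visible of it) and "xy" ([column, row] in pixels, amid what is visible of it).
The state is a dict: "time_s": time; "joints": joint angles; "joint_velocities": joint speeds; "effort": joint torques, N m; "tcp_pos": TCP position; "ee_rot": TCP orientation; "wrist_force": force on the tool from outside, world axes, zero at the start; "moment": the same for the moment, N m; "gripper_width": opening from 0.0 (shut) to 1.0 (fully open); "gripper_force": force on a finger pad.
Only numpy, scipy, OpenCV 4.12 (cv2) and the standard library are available. Lean on these libraries where they do the work, as an engineer would, in place of code of your own. Each camera call takes 0.05 s, during which the arm holds its last target. There are 200 camera calls.

## Working session

There is one attempt and no reset: what is moved stays moved. The work goes in short steps, Python scripts to look and compute and a tool call to move; the robot and the scene stay as the last step left them, time stands still between calls to the robot, and variables do not carry over. Pictures are saved under pics/ and viewed, at most 10 in all, crops included, and the job is handed in when it is done.

Besides the shell and the picture viewer there is one more tool, called after "Request:" in YAML: its name, and indented under it one key for each argument. drive_tool: Moves the arm, as the interface text tells. Its arguments: {"type":"object","properties":{"rows":{"type":"array"}},"required":["rows"]}

```bash
mkdir -p pics; cat > h.py <<'E'
import numpy as np, cv2
from station import *
def px2w(c,u,v,z=None,depth=None):
    K=np.array([[c['fx'],0,c['cx']],[0,c['fy'],c['cy']],[0,0,1]])
    p=cv2.undistortPoints(np.array(np.c_[np.atleast_1d(u),np.atleast_1d(v)],float).reshape(-1,1,2),K,np.array(c['distortion'],float)).reshape(-1,2)
    d=np.c_[p,np.ones(len(p))]; R=np.array(c['R']); t=np.array(c['t'])
    if depth is not None: return (d*np.atleast_1d(depth)[:,None]-t)@R
    o=-R.T@t; r=d@R
    return o+r*((z-o[2])/r[:,2])[:,None]
def w2px(c,X):
    K=np.array([[c['fx'],0,c['cx']],[0,c['fy'],c['cy']],[0,0,1]])
    return cv2.projectPoints(np.array(X,float).reshape(-1,1,3),cv2.Rodrigues(np.array(c['R'],float))[0],np.array(c['t'],float),K,np.array(c['distortion'],float))[0].reshape(-1,2)
def save(c,n): cv2.imwrite('pics/'+n+'.png',c['frame'][:,:,::-1])
E
python3 - <<'E'
from h import *
s=sense(); print(s)
for n in('top','side'):
    c=capture(n); save(c,n+'0'); print(n,-np.array(c['R']).T@c['t'],c['fx'])
    for l in ['stage','module','scope_arm','barrel','bracket','spool','parts_tray','screwdriver']:
        for m in masks_of(l,c)[:3]:
            v,u=np.nonzero(m['region']&(c['z_map']>0)); 
            P=px2w(c,u,v,depth=c['z_map'][v,u]) if len(u) else np.zeros((1,3))
            print(l,round(m['p'],2),np.round(m['xy']),len(u),np.round(np.median(P,0),3))
E
```

```text
{'time_s': 0.0, 'joints': array([ 8.86707908e+01,  2.20913560e+01,  3.80224973e-01, -3.00085753e-02,
       -6.84113773e+01, -1.48157786e+01]), 'joint_velocities': array([-0.04395047,  0.02236049,  0.0348128 , -0.05794959,  0.07416962,
       -0.00232   ]), 'effort': array([-3.57945628e-04, -3.90667534e+01,  1.87405694e+01,  4.21974421e+00,
        1.09288876e-02, -1.95763087e-04]), 'tcp_pos': array([0.17362064, 0.59981627, 0.2404537 ]), 'ee_rot': array([[ 9.60507386e-01, -2.78253973e-01, -5.36474252e-04],
       [-2.78254479e-01, -9.60505036e-01, -2.12625177e-03],
       [ 7.63517820e-05,  2.19155690e-03, -9.99997596e-01]]), 'wrist_force': array([-0.06560704, -0.15844658, -0.34285414]), 'moment': array([ 0.02317032, -0.01805835, -0.00167126]), 'gripper_force': 0.0, 'gripper_width': 1.0006172697720128}
top [0.3981841  0.00325788 1.10679122] 500.5807312154599
stage 0.78 [308. 223.] 12755 [0.554 0.015 0.014]
module 0.97 [328. 246.] 645 [ 0.497 -0.033  0.025]
module 0.87 [282. 323.] 659 [0.335 0.076 0.011]
module 0.8 [399. 244.] 649 [ 0.518 -0.187  0.011]
scope_arm 0.79 [282. 172.] 847 
[... 607 characters left out ...]
63. 226.] 468 [ 0.518 -0.184  0.011]
module 0.82 [338. 267.] 623 [ 0.496 -0.032  0.025]
module 0.81 [376. 344.] 814 [0.336 0.077 0.011]
scope_arm 0.66 [248. 237.] 872 [0.637 0.092 0.143]
scope_arm 0.6 [303. 277.] 11426 [0.557 0.03  0.015]
barrel 0.66 [249. 234.] 872 [0.638 0.093 0.143]
barrel 0.27 [380. 167.] 441 [ 0.578 -0.368  0.036]
bracket 0.92 [433. 189.] 332 [ 0.445 -0.396  0.012]
bracket 0.72 [302. 280.] 11601 [0.558 0.029 0.015]
bracket 0.54 [242. 450.] 4473 [0.444 0.378 0.004]
spool 0.74 [381. 167.] 406 [ 0.577 -0.367  0.038]
parts_tray 0.68 [239. 447.] 4575 [0.444 0.377 0.004]
screwdriver 0.79 [164. 393.] 898 [0.616 0.381 0.02 ]
screwdriver 0.2 [303. 278.] 11339 [0.557 0.029 0.015]
```

```bash
python3 - <<'E'
import cv2
a=cv2.imread('pics/top0.png')[120:350,220:440]; cv2.imwrite('pics/top0c.png',cv2.resize(a,None,fx=2.6,fy=2.6,interpolation=cv2.INTER_CUBIC))
from h import *
c=capture('top')
m=masks_of('stage',c)[0]['region']
# plate pixels by height
v,u=np.mgrid[0:480,0:640]; v=v.ravel();u=u.ravel(); z=c['z_map'].ravel(); ok=z>0
P=px2w(c,u[ok],v[ok],depth=z[ok]); I=np.flatnonzero(ok)
h=np.zeros(480*640); h[I]=P[:,2]
g=((h>.0105)&(h<.05)).reshape(480,640)
k=(g&cv2.dilate(m.astype(np.uint8),np.ones((9,9))).astype(bool)).astype(np.uint8)
k=cv2.morphologyEx(k,cv2.MORPH_OPEN,np.ones((5,5)))
cs=max(cv2.findContours(k,0,2)[0],key=cv2.contourArea)
hull=cv2.convexHull(cs).reshape(-1,2)
W=px2w(c,hull[:,0],hull[:,1],z=.014)[:,:2]
print('plate',cv2.minAreaRect((W*1000).astype(np.float32)))
mm=masks_of('module',c)[0]; r=mm['region'].astype(np.uint8)
cs=max(cv2.findContours(r,0,2)[0],key=cv2.contourArea).reshape(-1,2)
W=px2w(c,cs[:,0],cs[:,1],z=.028)[:,:2]; print(mm['xy'],'module',cv2.minAreaRect((W*1000).astype(np.float32)))
b=((h>.165)&(h<.19)).reshape(480,640); v,u=np.nonzero(b); Q=px2w(c,u,v,depth=c['z_map'][b]); print('barrel top',len(Q),Q.mean(0),np.ptp(Q,axis=0))
E
```

```text
plate ((546.3475952148438, 7.7681884765625), (269.3672180175781, 238.51084899902344), 2.330728530883789)
[281.0, 322.0] module ((336.96630859375, 76.06044006347656), (47.50144958496094, 63.461612701416016), 9.908123970031738)
barrel top 665 [0.27341694 0.03205    0.17703373] [0.58989447 0.16662536 0.02497851]
```

View pics/top0c.png

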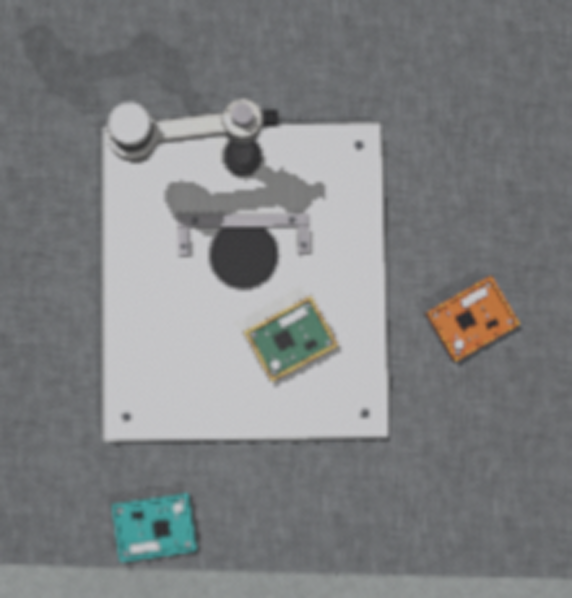

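View pics/side0.png

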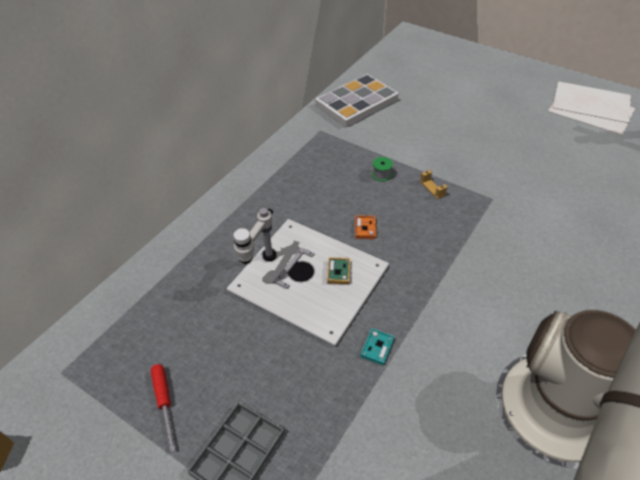

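The enlarged crop shows three candidates. Green/gold at px (328,246) lies on the plate and is the module. Orange at (399,244) and turquoise at (282,323) lie on the mat and are look-alikes. The barrel is at about (270,170) and the seat disc at about (313,218). The side view agrees.

```bash
cat >> h.py <<'E'
def rot(a): return np.array([[np.cos(a),-np.sin(a)],[np.sin(a),np.cos(a)]])
def modpose(c):
    # green module on the plate: green board, gold rim; via network mask nearest plate
    best=[m for m in masks_of('module',c)]
    out=[]
    for m in best:
        r=m['region'].astype(np.uint8)
        cs=max(cv2.findContours(r,0,1)[0],key=cv2.contourArea).reshape(-1,2)
        W=px2w(c,cs[:,0],cs[:,1],z=.028)[:,:2]*1000
        px=c['frame'][m['region']].mean(0)
        out.append((m['p'],px.round(),cv2.minAreaRect(W.astype(np.float32))))
    return out
E
python3 - <<'E'
from h import *
for n in('top','side'):
    c=capture(n); f=c['frame'].astype(int)
    print(n); [print(o) for o in modpose(c)]
    # disc: dark pixels near predicted seat
    p0=w2px(c,[[.568,.008,.014]])[0]; 
    v,u=np.mgrid[0:480,0:640]
    d=((f.max(2)<75)&(np.hypot(u-p0[0],v-p0[1])<26)).astype(np.uint8)
    n_,lab,st,ce=cv2.connectedComponentsWithStats(d); i=1+st[1:,4].argmax()
    print('disc',ce[i],st[i],px2w(c,*ce[i],z=.014))
    # plate by brightness
    k=((f.min(2)>135)&(f.max(2)-f.min(2)<30)).astype(np.uint8); k=cv2.morphologyEx(k,cv2.MORPH_OPEN,np.ones((3,3)))
    n_,lab=cv2.connectedComponents(k); q=w2px(c,[[.48,.06,.014]])[0].astype(int); L=lab[q[1],q[0]]
    cs=max(cv2.findContours((lab==L).astype(np.uint8),0,1)[0],key=cv2.contourArea).reshape(-1,2)
    W=px2w(c,cs[:,0],cs[:,1],z=.014)[:,:2]*1000
    # fit edges robustly given approx stage
    for it in range(3):
        if it==0: o,a=np.array([531.,7.2]),np.radians(2.3)
        S=(W-o)@rot(a); E={}
        for nm,ax,val in(('front',0,-120),('left',1,120),('right',1,-120),('rear',0,150)):
            s=(abs(S[:,ax]-val)<8)&(abs(S[:,1-ax])<105)
            if nm=='rear': s&=S[:,1]<-30
            if nm=='left': s&=S[:,0]<40
            if s.sum()>10: E[nm]=(np.polyfit(S[s,1-ax],S[s,ax]-val,1),s.sum())
        print({k:(np.round(x[0],3),x[1]) for k,x in E.items()})
        da=np.mean([E['left'][0][0],E['right'][0][0],-E['front'][0][0]])
        sh=np.array([E['front'][0][1],(E['left'][0][1]+E['right'][0][1])/2])
        o=o+rot(a)@sh; a+=da
    print('stage',o,np.degrees(a),'seat',o+rot(a)@[36,0])
    b=np.median([w for w in [0]])
    z=c['z_map']; vv,uu=np.nonzero((z>0)&(np.hypot(u-w2px(c,[[.64,.08,.17]])[0][0],v-w2px(c,[[.64,.08,.17]])[0][1])<30))
    P=px2w(c,uu,vv,depth=z[vv,uu]); P=P[(P[:,2]>.168)&(P[:,2]<.185)]; print('barrel',len(P),P.mean(0),np.ptp(P,axis=0)); B=(P.mean(0)[:2]*1000-o)@rot(a); print(B,'theta',np.arctan2(B[1],120-B[0]))
E
```

```text
top
(0.85, array([166., 112.,  76.]), ((518.1490478515625, -185.9145050048828), (46.69706344604492, 64.0875473022461), 27.98582649230957))
(0.61, array([ 80., 139., 138.]), ((336.3507385253906, 75.7997055053711), (51.3763313293457, 63.7613639831543), 9.913521766662598))
(0.56, array([113., 128., 109.]), ((495.9154968261719, -32.24244689941406), (49.17050552368164, 66.28572082519531), 30.129413604736328))
disc [313.31868132 218.0043956 ] [302 208  24  22 455] [[0.56689502 0.00765532 0.014     ]]
{'front': (array([2.00e-03, 2.41e+00]), np.int64(96)), 'left': (array([-0.002, -1.028]), np.int64(66)), 'right': (array([0.001, 0.918]), np.int64(95)), 'rear': (array([-0.036, -3.393]), np.int64(34))}
{'front': (array([0.001, 0.   ]), np.int64(96)), 'left': (array([-0.   , -0.976]), np.int64(66)), 'right': (array([0.002, 0.965]), np.int64(95)), 'rear': (array([-0.038, -5.795]), np.int64(34))}
{'front': (array([ 0.001, -0.   ]), np.int64(96)), 'left': (array([-0.001, -0.97 ]), np.int64(66)), 'right': (array([0.002, 0.97 ]), np.int64(95)), 'rear': (array([-0.038, -5.795]), np.int64(34))}
stage [
[... 832 characters left out ...]
ht': (array([-0.   , -0.569]), np.int64(80)), 'rear': (array([-0.073, -5.414]), np.int64(19))}
{'front': (array([-0.,  0.]), np.int64(71)), 'left': (array([ 0.001, -0.132]), np.int64(60)), 'right': (array([-0.001,  0.131]), np.int64(79)), 'rear': (array([-0.052, -5.115]), np.int64(18))}
{'front': (array([-0., -0.]), np.int64(71)), 'left': (array([ 0.001, -0.132]), np.int64(60)), 'right': (array([-0.001,  0.132]), np.int64(79)), 'rear': (array([-0.052, -5.115]), np.int64(18))}
stage [532.46854575   6.56380546] 2.3261826356921107 seat [568.43888001   8.02498763]
barrel 188 [0.63675534 0.09648294 0.17408754] [0.03183604 0.03340318 0.00983706]
[107.85052631  85.61220509] theta 1.4298247821561119
```

Request:
drive_tool:
  rows:
    - [100,10,-20,0,0,0,0.08]
    - [100,18,-36,0,0,0,0.08]
    - [100,18,-36,0,0,0,0.08]
    - [100,18,-36,0,0,0,0.08]
    - [100,18,-36,0,0,0,0.08]

```text
time_s: 1.67
tcp_pos: [0.2562, 0.4346, 0.2416]
ee_rot: [[0.992, 0.123, 0.0], [0.123, -0.992, 0.0], [0.0, -0.0, -1.0]]
wrist_force: [-0.2, 0.3, -0.4]
gripper_width: 0.998
gripper_force: 0.0
```

Request:
drive_tool:
  rows:
    - [100,18,-36,0,0,0,0.08]
    - [100,18,-36,0,0,0,0.08]
    - [100,18,-36,0,0,0,0.08]
    - [100,18,-36,0,0,0,0.08]
    - [100,18,-36,0,0,0,0.08]

```text
time_s: 2.08
tcp_pos: [0.3461, 0.2545, 0.242]
ee_rot: [[0.866, 0.499, 0.001], [0.499, -0.866, 0.001], [0.001, -0.0, -1.0]]
wrist_force: [0.9, 0.0, 0.5]
gripper_width: 1.001
gripper_force: 0.0
```

Request:
drive_tool:
  rows:
    - [100,18,-36,0,0,0,0]
    - [100,18,-36,0,0,0,0]
    - [100,18,-36,0,0,0,0]
    - [100,18,-36,0,0,0,0]
    - [100,18,-36,0,0,0,0]

```text
time_s: 2.5
tcp_pos: [0.4363, 0.0745, 0.2421]
ee_rot: [[0.868, 0.496, 0.001], [0.496, -0.868, 0.001], [0.001, 0.0, -1.0]]
wrist_force: [1.8, 0.9, -0.5]
gripper_width: 1.002
gripper_force: 0.0
```

Request:
drive_tool:
  rows:
    - [100,18,-36,0,0,0,0]
    - [100,18,-36,0,0,0,0]
    - [100,10,-25,0,0,0,0]
    - [100,0,0,0,0,0,0]
    - [100,0,0,0,0,0,0]

```text
time_s: 2.92
tcp_pos: [0.4819, -0.0219, 0.2413]
ee_rot: [[0.87, 0.492, -0.001], [0.492, -0.87, -0.0], [-0.0, -0.0, -1.0]]
wrist_force: [0.4, -0.3, 0.0]
gripper_width: 0.999
gripper_force: 0.0
```

Request:
drive_tool:
  rows:
    - [100,2,-16,-25,0,0,0]
    - [100,0,0,-35,0,0,0]
    - [100,0,0,-35,0,0,0]
    - [100,0,0,-30,0,0,0]
    - [100,0,0,0,0,0,0]

```text
time_s: 3.33
tcp_pos: [0.4791, -0.0363, 0.1115]
ee_rot: [[0.869, 0.495, -0.012], [0.495, -0.869, -0.002], [-0.011, -0.005, -1.0]]
wrist_force: [-0.6, -0.7, 0.1]
gripper_width: 0.999
gripper_force: 0.0
```

```bash
python3 - <<'E'
from h import *
c=capture('side'); a=c['frame'][180:340,240:450,::-1]; cv2.imwrite('pics/s1.png',cv2.resize(a,None,fx=3.5,fy=3.5,interpolation=cv2.INTER_CUBIC))
print(sense()['tcp_pos'])
E
```

```text
[ 0.48156817 -0.03615631  0.11456671]
```

View pics/s1.png

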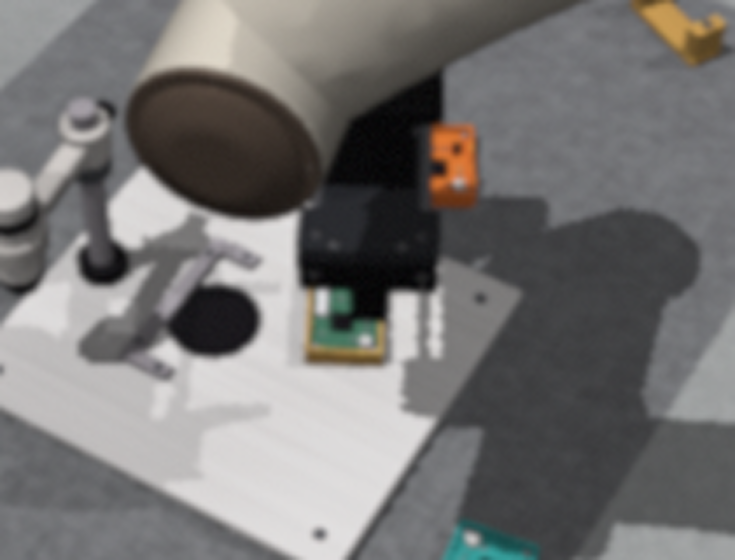

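The view shows the gripper straddling the green module (crop about (345,330)), with the look-alikes clear of it. I'll descend and close.

Request:
drive_tool:
  rows:
    - [100,1,-1,-25,0,0,0]
    - [100,0,0,-25,0,0,0]
    - [100,0,0,-20,0,0,0]
    - [100,0,0,-7,0,0,0]
    - [100,0,0,0,0,0,0]

```text
time_s: 3.8
tcp_pos: [0.4852, -0.037, 0.04]
ee_rot: [[0.868, 0.497, -0.0], [0.497, -0.868, -0.0], [-0.0, 0.0, -1.0]]
wrist_force: [-0.0, -0.6, 1.2]
gripper_width: 1.0
gripper_force: 0.0
```

Request:
drive_tool:
  rows:
    - [100,0,0,0,0,0,0]
    - [100,0,0,0,0,0,0]

```text
time_s: 3.97
tcp_pos: [0.4864, -0.0371, 0.0415]
ee_rot: [[0.868, 0.496, 0.004], [0.496, -0.868, 0.001], [0.004, 0.001, -1.0]]
wrist_force: [-0.0, -1.1, 0.2]
gripper_width: 1.003
gripper_force: 0.0
```

Request:
drive_tool:
  rows:
    - [100,-1,0,-4,0,0,0]
    - [90,0,0,0,0,0,0]
    - [84,0,0,0,0,0,0]
    - [80,0,0,0,0,0,0]
    - [78,0,0,0,0,0,0]

```text
time_s: 4.38
tcp_pos: [0.4839, -0.0377, 0.0358]
ee_rot: [[0.869, 0.495, 0.0], [0.495, -0.869, 0.0], [0.0, 0.0, -1.0]]
wrist_force: [0.7, -0.4, 0.0]
gripper_width: 0.814
gripper_force: 0.0
```

Request:
drive_tool:
  rows:
    - [76,0,0,0,0,0,0]
    - [75,0,0,0,0,0,0]
    - [74,0,0,0,0,0,0]
    - [73,0,0,0,0,0,0]
    - [72,0,0,0,0,0,0]

```text
time_s: 4.8
tcp_pos: [0.4841, -0.0377, 0.0357]
ee_rot: [[0.869, 0.495, 0.001], [0.495, -0.869, -0.0], [0.001, 0.0, -1.0]]
wrist_force: [1.1, -0.9, 1.3]
gripper_width: 0.73
gripper_force: 30.0
```

Request:
drive_tool:
  rows:
    - [71,0,0,0,0,0,0]
    - [70,0,0,0,0,0,0]
    - [70,0,0,0,0,0,0]
    - [70,0,0,0,0,0,0]

```text
time_s: 5.13
tcp_pos: [0.484, -0.0376, 0.0357]
ee_rot: [[0.869, 0.496, 0.001], [0.496, -0.869, 0.0], [0.0, 0.0, -1.0]]
wrist_force: [0.6, -1.2, 2.1]
gripper_width: 0.734
gripper_force: 30.0
```

Request:
drive_tool:
  rows:
    - [70,2,4,0,0,0,-0.06]
    - [70,2,4,0,0,0,-0.08]
    - [70,2,4,0,0,0,-0.08]
    - [70,2,4,0,0,0,-0.08]
    - [70,2,4,0,0,0,-0.08]

```text
time_s: 5.55
tcp_pos: [0.4924, -0.0182, 0.0357]
ee_rot: [[0.991, 0.134, -0.004], [0.134, -0.991, -0.001], [-0.004, 0.001, -1.0]]
wrist_force: [-3.2, -4.2, 7.0]
gripper_width: 0.733
gripper_force: 30.0
```

Request:
drive_tool:
  rows:
    - [70,3,5,0,0,0,-0.06]
    - [70,5,5,0,0,0,-0.037]
    - [70,6,5,0,0,0,0]
    - [70,6,5,0,0,0,0]
    - [70,6,5,0,0,0,0]

```text
time_s: 5.97
tcp_pos: [0.5172, 0.0061, 0.0357]
ee_rot: [[0.999, 0.041, -0.006], [0.041, -0.999, -0.002], [-0.006, 0.002, -1.0]]
wrist_force: [-4.3, -4.9, 8.1]
gripper_width: 0.733
gripper_force: 30.0
```

Request:
drive_tool:
  rows:
    - [70,6,0,0,0,0,0]
    - [70,6,0,0,0,0,0]
    - [70,6,0,0,0,0,0]
    - [70,4,0,0,0,0,0]
    - [70,0,0,0,0,0,0]

```text
time_s: 6.38
tcp_pos: [0.5399, 0.0069, 0.0357]
ee_rot: [[0.999, 0.041, -0.005], [0.041, -0.999, -0.001], [-0.005, 0.001, -1.0]]
wrist_force: [-2.9, -1.7, 7.5]
gripper_width: 0.732
gripper_force: 30.0
```

```bash
python3 - <<'E'
from h import *
s=sense(); print(s['tcp_pos'],np.degrees(np.arctan2(s['ee_rot'][1,0],s['ee_rot'][0,0])),s['gripper_width'])
for n in ('top','side'):
    c=capture(n)
    for o in modpose(c): print(n,o)
    p=w2px(c,[[.567,.008,.014]])[0].astype(int); a=c['frame'][p[1]-50:p[1]+50,p[0]-65:p[0]+65,::-1]
    cv2.imwrite(f'pics/{n}2.png',cv2.resize(a,None,fx=5,fy=5,interpolation=cv2.INTER_CUBIC))
i=[cv2.imread(f'pics/{n}2.png') for n in('top','side')]
cv2.imwrite('pics/both2.png',cv2.resize(np.hstack(i),(800,308)))
E
```

```text
[0.53994107 0.00689402 0.035701  ] 2.336690844976561 0.7317504689470208
top (0.88, array([175., 118.,  78.]), ((516.5256958007812, -184.62557983398438), (47.45958709716797, 66.83901977539062), 31.12921714782715))
top (0.68, array([ 80., 144., 143.]), ((337.72930908203125, 75.88420104980469), (50.18743133544922, 64.5848159790039), 10.17524528503418))
side (0.97, array([ 71., 143., 141.]), ((331.7479553222656, 87.02466583251953), (50.95341873168945, 70.35460662841797), 11.271841049194336))
side (0.94, array([188., 114.,  70.]), ((510.4778747558594, -171.80136108398438), (46.380123138427734, 70.72696685791016), 31.14149284362793))
side (0.45, array([89., 77., 51.]), ((528.836181640625, 8.336498260498047), (12.773550033569336, 66.10104370117188), 10.406694412231445))
```

View pics/both2.png

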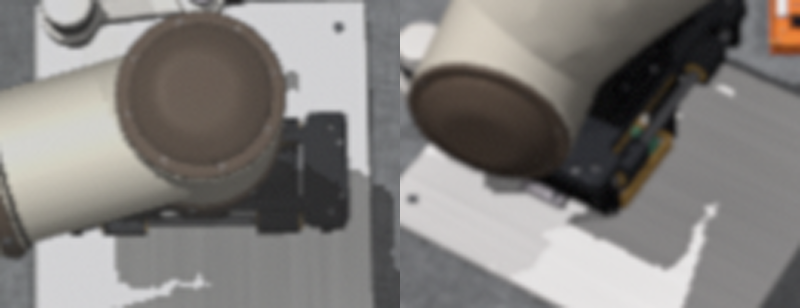

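Request:
drive_tool:
  rows:
    - [70,3,0.5,0,0,0,0]
    - [70,3,0.3,0,0,0,0]
    - [70,3,0.1,0,0,0,0]
    - [70,2,0.1,0,0,0,0]
    - [70,0,0,0,0,0,0]

```text
time_s: 7.0
tcp_pos: [0.5503, 0.0078, 0.0357]
ee_rot: [[0.999, 0.041, -0.006], [0.041, -0.999, -0.001], [-0.006, 0.001, -1.0]]
wrist_force: [-4.4, -0.4, 8.5]
gripper_width: 0.73
gripper_force: 30.0
```

Request:
drive_tool:
  rows:
    - [70,1,0,0,0,0,0]
    - [70,0,0,0,0,0,0]

```text
time_s: 7.17
tcp_pos: [0.5504, 0.0078, 0.0357]
ee_rot: [[0.999, 0.041, -0.007], [0.04, -0.999, -0.001], [-0.007, 0.001, -1.0]]
wrist_force: [-6.4, 0.5, 9.9]
gripper_width: 0.73
gripper_force: 30.0
```

Request:
drive_tool:
  rows:
    - [70,1,0,0,0,0,0]
    - [70,0,0,0,0,0,0]

```text
time_s: 7.33
tcp_pos: [0.5516, 0.0079, 0.0357]
ee_rot: [[0.999, 0.041, -0.007], [0.041, -0.999, -0.001], [-0.007, 0.001, -1.0]]
wrist_force: [-6.3, -0.4, 9.3]
gripper_width: 0.73
gripper_force: 30.0
```

Request:
drive_tool:
  rows:
    - [70,1,0,0,0,0,0]
    - [70,0,0,0,0,0,0]

```text
time_s: 7.5
tcp_pos: [0.5524, 0.0079, 0.0357]
ee_rot: [[0.999, 0.041, -0.007], [0.041, -0.999, -0.001], [-0.007, 0.001, -1.0]]
wrist_force: [-6.0, -0.5, 9.4]
gripper_width: 0.731
gripper_force: 30.0
```

Request:
drive_tool:
  rows:
    - [70,1,0,0,0,0,0]
    - [70,0,0,0,0,0,0]

```text
time_s: 7.67
tcp_pos: [0.5537, 0.0079, 0.0357]
ee_rot: [[0.999, 0.041, -0.007], [0.041, -0.999, -0.001], [-0.007, 0.001, -1.0]]
wrist_force: [-6.9, -0.1, 9.0]
gripper_width: 0.731
gripper_force: 30.0
```

Request:
drive_tool:
  rows:
    - [70,1,0,0,0,0,0]
    - [70,0,0,0,0,0,0]

```text
time_s: 7.83
tcp_pos: [0.5544, 0.0079, 0.0357]
ee_rot: [[0.999, 0.041, -0.007], [0.041, -0.999, -0.001], [-0.007, 0.001, -1.0]]
wrist_force: [-6.3, 0.4, 8.9]
gripper_width: 0.734
gripper_force: 30.0
```

Request:
drive_tool:
  rows:
    - [70,1,0,0,0,0,0]
    - [70,0,0,0,0,0,0]

```text
time_s: 8.0
tcp_pos: [0.5549, 0.0078, 0.0357]
ee_rot: [[0.999, 0.041, -0.008], [0.041, -0.999, -0.001], [-0.009, 0.001, -1.0]]
wrist_force: [-8.3, 1.4, 11.1]
gripper_width: 0.728
gripper_force: 30.0
```

Request:
drive_tool:
  rows:
    - [70,1,0,0,0,0,0]
    - [70,0,0,0,0,0,0]

```text
time_s: 8.17
tcp_pos: [0.5549, 0.0078, 0.0357]
ee_rot: [[0.999, 0.04, -0.011], [0.04, -0.999, -0.002], [-0.011, 0.001, -1.0]]
wrist_force: [-10.2, 1.8, 13.9]
gripper_width: 0.732
gripper_force: 30.0
```

Request:
drive_tool:
  rows:
    - [74,-0.5,0,0,0,0,0]
    - [77,0,0,0,0,0,0]
    - [82,0,0,0,0,0,0]
    - [88,0,0,0,0,0,0]
    - [90,0,0,0,0,0,0]

```text
time_s: 8.58
tcp_pos: [0.5593, 0.0071, 0.0354]
ee_rot: [[0.999, 0.041, -0.001], [0.041, -0.999, -0.002], [-0.001, 0.002, -1.0]]
wrist_force: [2.6, -8.2, -0.3]
gripper_width: 0.864
gripper_force: 7.3
```

Request:
drive_tool:
  rows:
    - [90,0,0,10,0,0,0]
    - [90,0,0,30,0,0,0]
    - [90,0,0,40,0,0,0]
    - [90,0,0,40,0,0,0]
    - [100,0,0,40,0,0,0]

```text
time_s: 9.0
tcp_pos: [0.5591, 0.0084, 0.1973]
ee_rot: [[0.999, 0.041, -0.0], [0.041, -0.999, 0.0], [-0.0, -0.0, -1.0]]
wrist_force: [1.8, 0.3, -0.8]
gripper_width: 0.924
gripper_force: 0.0
```

Request:
drive_tool:
  rows:
    - [100,0,10,30,0,0,-0.1]
    - [100,0,20,5,0,0,-0.12]
    - [100,0,20,0,0,0,-0.12]
    - [100,10,20,0,0,0,-0.12]
    - [100,10,17,0,0,0,-0.12]

```text
time_s: 9.42
tcp_pos: [0.5793, 0.0967, 0.2314]
ee_rot: [[0.855, -0.518, 0.001], [-0.518, -0.855, 0.001], [0.001, -0.002, -1.0]]
wrist_force: [0.6, -0.0, -0.3]
gripper_width: 1.0
gripper_force: 0.0
```

Request:
drive_tool:
  rows:
    - [100,10,0,0,0,0,-0.12]
    - [100,15,0,0,0,0,-0.12]
    - [100,15,0,0,0,0,-0.12]
    - [100,15,0,0,0,0,-0.12]
    - [100,7,0,0,0,0,-0.12]

```text
time_s: 9.83
tcp_pos: [0.6428, 0.0957, 0.2301]
ee_rot: [[0.413, -0.911, 0.0], [-0.911, -0.413, 0.0], [-0.0, -0.0, -1.0]]
wrist_force: [0.2, 0.4, 0.0]
gripper_width: 1.0
gripper_force: 0.0
```

Request:
drive_tool:
  rows:
    - [100,0,0,0,0,0,-0.12]
    - [100,0,0,0,0,0,-0.12]
    - [100,0,0,0,0,0,-0.02]
    - [100,0,0,0,0,0,0]

```text
time_s: 10.17
tcp_pos: [0.6413, 0.0955, 0.2304]
ee_rot: [[0.173, -0.985, -0.0], [-0.985, -0.173, 0.0], [-0.0, 0.0, -1.0]]
wrist_force: [-1.0, -0.8, 0.6]
gripper_width: 1.004
gripper_force: 0.0
```

```bash
python3 - <<'E'
from h import *
s=sense(); print(s['tcp_pos'],np.degrees(np.arctan2(s['ee_rot'][1,0],s['ee_rot'][0,0])),s['gripper_width'],s['joints'])
i=[]
for n in ('top','side'):
    c=capture(n)
    for o in modpose(c): print(n,o)
    p=w2px(c,[[.567,.008,.014]])[0].astype(int); a=c['frame'][p[1]-40:p[1]+40,p[0]-40:p[0]+40,::-1]
    i.append(cv2.resize(a,None,fx=5,fy=5,interpolation=cv2.INTER_CUBIC))
cv2.imwrite('pics/both3.png',np.hstack(i))
E
```

```text
[0.64132625 0.09548067 0.23043639] -80.02992056662579 1.0042883610650715 [ 2.27297813e+01  2.47407439e+01  3.07671752e+00 -1.42021867e-02
 -6.83355415e+01 -1.27544586e+01]
top (0.82, array([86., 93., 81.]), ((565.8999633789062, 8.316875457763672), (50.68124771118164, 65.45491790771484), 1.588786244392395))
top (0.61, array([ 78., 139., 138.]), ((337.81097412109375, 76.22770690917969), (49.12276840209961, 64.47259521484375), 10.530890464782715))
top (0.59, array([169., 114.,  76.]), ((517.2750244140625, -184.692626953125), (46.244529724121094, 65.51453399658203), 31.13459014892578))
side (0.95, array([182., 110.,  68.]), ((511.0377502441406, -172.95401000976562), (46.61502456665039, 73.27848815917969), 31.142223358154297))
side (0.73, array([85., 87., 67.]), ((565.0996704101562, 12.1015625), (53.639610290527344, 69.83120727539062), 1.559121012687683))
side (0.72, array([ 70., 139., 138.]), ((332.10247802734375, 86.93624114990234), (50.75557327270508, 71.18982696533203), 9.082202911376953))
```

View pics/both3.png

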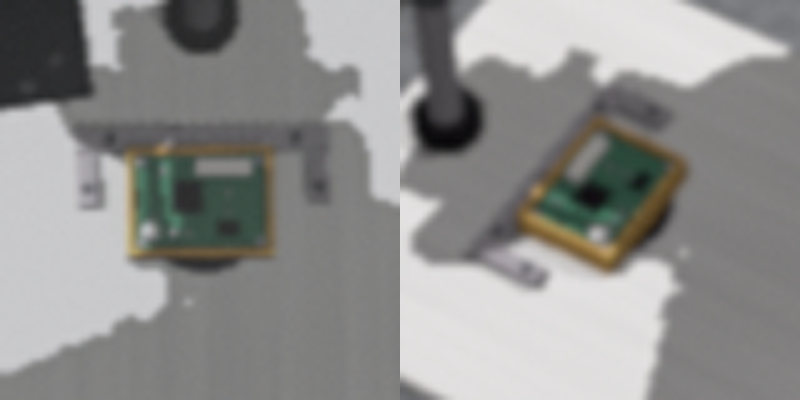

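The module looks square against the rear stop, with its left end at crop column 127 and right end at 275. The side stops' inner faces are at about 103 and 305, so it sits perhaps 1 mm left of centre. I'll check this with a rectified average.

```bash
cat >> h.py <<'E'
O=np.array([.5318,.0066]);A=np.radians(2.3)
def rect(cs,z,xr=(0,75),yr=(-65,65),k=4):
    xs=np.arange(xr[1],xr[0],-1/k); ys=np.arange(yr[1],yr[0],-1/k)
    X,Y=np.meshgrid(xs,ys,indexing='ij'); W=np.c_[X.ravel(),Y.ravel()]/1000@rot(A).T+O
    p=w2px(cs[0],np.c_[W,np.full(len(W),z)]).astype(np.float32)
    f=np.mean([c['frame'].astype(np.float32) for c in cs],0)
    return cv2.remap(f,p[:,0].reshape(X.shape),p[:,1].reshape(X.shape),cv2.INTER_CUBIC)
E
python3 - <<'E'
from h import *
cs=[capture('top') for _ in range(5)]
a=rect(cs,.02); b=rect(cs,.028)
im=np.vstack([a,b]); cv2.imwrite('pics/rect.png',cv2.resize(im[:,:,::-1].clip(0,255),None,fx=1.0,fy=1.0))
k=4
def edge(p,ys,lo,hi):  # steepest gradient with parabola
    g=np.abs(np.gradient(cv2.GaussianBlur(p.reshape(1,-1),(0,0),3).ravel())); s=np.flatnonzero((ys>lo)&(ys<hi)); i=s[g[s].argmax()]
    return ys[i],g[i]
ys=np.arange(65,-65,-1/k); xs=np.arange(75,0,-1/k)
sel=(xs>42)&(xs<52)
for ch in range(3): 
    p=a[sel][:,:,ch].mean(0); print('stops',[edge(p,ys,*r) for r in((40,50),(52,60),(-50,-40),(-60,-52))])
for r in((15,25),(25,40),(42,55)):
    s=(xs>r[0])&(xs<r[1]); p=b[s][:,:,2].mean(0); print('mod ends',r,[edge(p,ys,*q) for q in((27,39),(-39,-27))], )
for r in((-28,-15),(-15,0),(0,15),(15,28)):
    s=(ys>r[0])&(ys<r[1]); p=b[:,s,2].mean(1); print('mod front/rear',r,[edge(p,xs,*q) for q in((5,18),(53,66))])
E
```

```text
stops [(np.float64(43.75), np.float32(3.50589)), (np.float64(54.5), np.float32(2.3381119)), (np.float64(-44.0), np.float32(2.137226)), (np.float64(-54.75), np.float32(1.9773483))]
stops [(np.float64(43.75), np.float32(3.57827)), (np.float64(54.75), np.float32(2.4736023)), (np.float64(-44.25), np.float32(2.1589127)), (np.float64(-54.75), np.float32(2.0113335))]
stops [(np.float64(43.75), np.float32(3.5051804)), (np.float64(54.25), np.float32(2.2144012)), (np.float64(-44.0), np.float32(2.0731544)), (np.float64(-54.75), np.float32(1.8314629))]
mod ends (15, 25) [(np.float64(33.0), np.float32(5.6082306)), (np.float64(-31.0), np.float32(3.3085175))]
mod ends (25, 40) [(np.float64(32.75), np.float32(6.0017242)), (np.float64(-30.5), np.float32(3.260872))]
mod ends (42, 55) [(np.float64(32.75), np.float32(5.3671722)), (np.float64(-30.75), np.float32(3.0117645))]
mod front/rear (-28, -15) [(np.float64(10.0), np.float32(3.7365952)), (np.float64(55.0), np.float32(2.524582))]
mod front/rear (-15, 0) [(np.float64(6.0), np.float32(3.4530296)), (np.float64(54.5), np.float32(3.9758453))]
mod front/rear (0, 15) [(np.float64(6.0), np.float32(3.6162796)), (np.float64(61.0), np.float32(1.793663))]
mod front/rear (15, 28) [(np.float64(9.75), np.float32(4.3069534)), (np.float64(59.75), np.float32(1.343071))][ WARN:0@3.866] global loadsave.cpp:1063 imwrite_ Unsupported depth image for selected encoder is fallbacked to CV_8U.
```

View pics/rect.png

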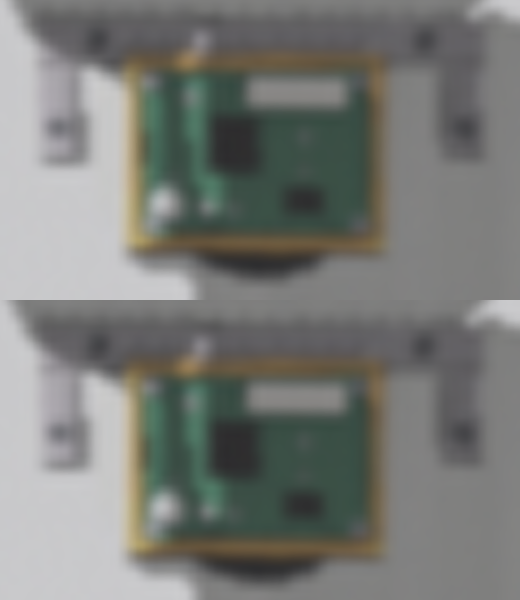

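Measured from the stops, the module is square and tight to the rear, and within about 1 mm of centre. That is good enough to leave. Next is the microscope arm: straddle the barrel.

Request:
drive_tool:
  rows:
    - [100,-4,-0.5,-20,0,0,0]
    - [100,0,0,-25,0,0,0]
    - [100,0,0,-17,0,0,0]
    - [80,0,0,0,0,0,0]
    - [60,0,0,0,0,0,0]

```text
time_s: 11.03
tcp_pos: [0.6371, 0.0946, 0.168]
ee_rot: [[0.172, -0.985, -0.002], [-0.985, -0.172, -0.001], [0.001, 0.002, -1.0]]
wrist_force: [-0.0, -0.2, 0.7]
gripper_width: 0.921
gripper_force: 0.0
```

Request:
drive_tool:
  rows:
    - [50,0,0,0,0,0,0]
    - [48,0,0,0,0,0,0]
    - [48,0,0,0,0,0,0]
    - [48,0,0,0,0,0,0]
    - [48,0,0,0,0,0,0]

```text
time_s: 11.45
tcp_pos: [0.6375, 0.0949, 0.1693]
ee_rot: [[0.171, -0.985, 0.001], [-0.985, -0.171, 0.0], [-0.0, -0.001, -1.0]]
wrist_force: [0.7, -0.3, -0.7]
gripper_width: 0.556
gripper_force: 0.0
```

Request:
drive_tool:
  rows:
    - [48,0,0,0,0,0,0]
    - [48,-8.2,-1.9,0,0,0,0.1]
    - [48,-7.9,-2.8,0,0,0,0.1]
    - [48,-7.6,-3.5,0,0,0,0.1]
    - [48,-7.2,-4.3,0,0,0,0.1]

```text
time_s: 11.87
tcp_pos: [0.6068, 0.0832, 0.1687]
ee_rot: [[0.546, -0.838, 0.002], [-0.838, -0.546, 0.002], [-0.0, -0.003, -1.0]]
wrist_force: [1.2, 2.6, -1.2]
gripper_width: 0.482
gripper_force: 1.1
```

Request:
drive_tool:
  rows:
    - [48,-6.8,-5.0,0,0,0,0.1]
    - [48,-6.2,-5.6,0,0,0,0.1]
    - [48,-5.6,-6.2,0,0,0,0.1]
    - [48,-5.0,-6.8,0,0,0,0.1]

```text
time_s: 12.2
tcp_pos: [0.5828, 0.0596, 0.1688]
ee_rot: [[0.829, -0.559, 0.002], [-0.559, -0.829, 0.002], [0.0, -0.002, -1.0]]
wrist_force: [-0.3, 2.1, -0.1]
gripper_width: 0.48
gripper_force: 1.2
```

Request:
drive_tool:
  rows:
    - [48,-4.3,-7.2,0,0,0,0.1]
    - [48,-3.6,-7.6,0,0,0,0.1]
    - [48,-2.8,-7.9,0,0,0,0.1]
    - [48,-2.0,-8.2,0,0,0,0.1]

```text
time_s: 12.53
tcp_pos: [0.5697, 0.0283, 0.1688]
ee_rot: [[0.981, -0.192, 0.0], [-0.192, -0.981, 0.001], [-0.0, -0.001, -1.0]]
wrist_force: [-1.0, 2.1, 0.0]
gripper_width: 0.481
gripper_force: 1.1
```

Request:
drive_tool:
  rows:
    - [48,-1.1,-6,0,0,0,0.07]
    - [48,-0.3,-5,0,0,0,0.06]
    - [48,0,-3,0,0,0,0.04]
    - [48,0,0,0,0,0,0.02]

```text
time_s: 12.87
tcp_pos: [0.5685, 0.0135, 0.1687]
ee_rot: [[1.0, -0.008, 0.0], [-0.008, -1.0, 0.0], [0.0, -0.0, -1.0]]
wrist_force: [-0.5, 0.6, -0.5]
gripper_width: 0.483
gripper_force: 0.0
```

Request:
drive_tool:
  rows:
    - [48,0,-2,0,0,0,0]
    - [48,0,0,0,0,0,0]

```text
time_s: 13.03
tcp_pos: [0.5687, 0.0118, 0.1686]
ee_rot: [[1.0, -0.01, 0.0], [-0.01, -1.0, 0.0], [0.0, -0.0, -1.0]]
wrist_force: [0.1, 0.8, 0.4]
gripper_width: 0.478
gripper_force: 0.0
```

Request:
drive_tool:
  rows:
    - [48,0,-2,0,0,0,0]
    - [48,0,-2,0,0,0,0]
    - [48,0,0,0,0,0,0]

```text
time_s: 13.28
tcp_pos: [0.5686, 0.0077, 0.1685]
ee_rot: [[1.0, -0.009, -0.0], [-0.009, -1.0, -0.0], [-0.0, 0.0, -1.0]]
wrist_force: [-0.1, 0.4, -0.2]
gripper_width: 0.482
gripper_force: 0.2
```

Request:
drive_tool:
  rows:
    - [48,0,-2,0,0,0,0.02]
    - [48,0,-1,0,0,0,0.02]
    - [48,0,0,0,0,0,0]

```text
time_s: 13.53
tcp_pos: [0.5688, 0.0046, 0.1685]
ee_rot: [[0.999, 0.032, 0.0], [0.032, -0.999, -0.0], [0.0, 0.0, -1.0]]
wrist_force: [-0.4, 0.1, 0.6]
gripper_width: 0.481
gripper_force: 0.2
```

Request:
drive_tool:
  rows:
    - [48,0,-1,0,0,0,0]
    - [48,0,-1,0,0,0,0]
    - [48,0,0,0,0,0,0]

```text
time_s: 13.78
tcp_pos: [0.5685, 0.0027, 0.1685]
ee_rot: [[1.0, 0.031, -0.0], [0.031, -1.0, -0.0], [-0.0, 0.0, -1.0]]
wrist_force: [-1.0, 0.3, 0.5]
gripper_width: 0.479
gripper_force: 0.2
```

Request:
drive_tool:
  rows:
    - [48,0,-1,0,0,0,0]
    - [48,0,-1,0,0,0,0]
    - [48,0,0,0,0,0,0]

```text
time_s: 14.03
tcp_pos: [0.5685, 0.0019, 0.1685]
ee_rot: [[1.0, 0.031, 0.0], [0.031, -1.0, 0.002], [0.0, -0.002, -1.0]]
wrist_force: [-1.6, 4.9, -0.1]
gripper_width: 0.482
gripper_force: 2.6
```

Request:
drive_tool:
  rows:
    - [48,0,-1,0,0,0,0]
    - [48,0,0,0,0,0,0]

```text
time_s: 14.2
tcp_pos: [0.5685, 0.0017, 0.1685]
ee_rot: [[1.0, 0.031, 0.0], [0.031, -1.0, 0.003], [0.001, -0.003, -1.0]]
wrist_force: [-2.2, 8.6, 0.3]
gripper_width: 0.481
gripper_force: 4.2
```

Request:
drive_tool:
  rows:
    - [48,0,-1,0,0,0,0]
    - [48,0,0,0,0,0,0]

```text
time_s: 14.37
tcp_pos: [0.5686, 0.0016, 0.1684]
ee_rot: [[1.0, 0.031, 0.001], [0.031, -0.999, 0.005], [0.001, -0.005, -1.0]]
wrist_force: [-3.3, 12.0, 0.6]
gripper_width: 0.482
gripper_force: 5.7
```

The arm is against its end stop: motion has stalled and the force is rising. I'll re-centre the jaws, open, rise and retreat.

Request:
drive_tool:
  rows:
    - [48,0,4,0,0,0,0]
    - [55,0,3,0,0,0,0]
    - [70,0,0,0,0,0,0]
    - [80,0,0,0,0,0,0]
    - [80,0,0,0,0,0,0]

```text
time_s: 14.78
tcp_pos: [0.5687, 0.0054, 0.1685]
ee_rot: [[1.0, 0.031, -0.0], [0.031, -1.0, -0.0], [-0.0, 0.0, -1.0]]
wrist_force: [-0.4, 0.2, -0.3]
gripper_width: 0.693
gripper_force: 0.0
```

Request:
drive_tool:
  rows:
    - [80,0,0,15,0,0,0]
    - [80,0,0,30,0,0,0]
    - [80,0,0,40,0,0,0]
    - [80,0,20,20,0,0,0]
    - [80,0,40,0,0,0,0]

```text
time_s: 15.2
tcp_pos: [0.5714, 0.0637, 0.2802]
ee_rot: [[1.0, 0.026, 0.012], [0.026, -1.0, 0.001], [0.012, -0.001, -1.0]]
wrist_force: [1.1, 1.0, -0.0]
gripper_width: 0.794
gripper_force: 0.0
```

Request:
drive_tool:
  rows:
    - [80,-10,40,0,0,0,0]
    - [80,-10,40,0,0,0,0]
    - [80,-10,40,0,0,0,0]
    - [80,-10,40,0,0,0,0]
    - [80,-10,40,0,0,0,0]

```text
time_s: 15.62
tcp_pos: [0.518, 0.2671, 0.2738]
ee_rot: [[1.0, 0.031, 0.0], [0.031, -1.0, -0.0], [0.0, 0.0, -1.0]]
wrist_force: [1.1, -0.1, 0.9]
gripper_width: 0.801
gripper_force: 0.0
```

Request:
drive_tool:
  rows:
    - [80,-10,40,0,0,0,0]
    - [80,-10,40,0,0,0,0]
    - [80,-10,20,0,0,0,0]
    - [80,0,0,0,0,0,0]
    - [80,0,0,0,0,0,0]

```text
time_s: 16.03
tcp_pos: [0.4882, 0.3665, 0.2731]
ee_rot: [[0.999, 0.033, -0.0], [0.033, -0.999, -0.001], [-0.0, 0.001, -1.0]]
wrist_force: [-0.7, -1.2, -0.8]
gripper_width: 0.798
gripper_force: 0.0
```

```bash
python3 - <<'E'
from h import *
s=sense(); print(s['tcp_pos'],s['wrist_force'])
i=[]
for n in ('top','side'):
    c=capture(n)
    for o in modpose(c): print(n,o)
    z=c['z_map']; vv,uu=np.nonzero(z>0); P=px2w(c,uu,vv,depth=z[vv,uu]); B=P[(P[:,2]>.166)&(P[:,2]<.19)&(np.hypot(P[:,0]-.568,P[:,1]-.008)<.05)]
    S=(B.mean(0)[:2]-O)@rot(A)*1000; print('barrel',len(B),B.mean(0),S,'theta',np.arctan2(S[1],120-S[0]))
    p=w2px(c,[[.567,.008,.05]])[0].astype(int); a=c['frame'][p[1]-65:p[1]+65,p[0]-65:p[0]+65,::-1]
    i.append(cv2.resize(a,(400,400),interpolation=cv2.INTER_CUBIC))
cv2.imwrite('pics/both4.png',np.hstack(i))
E
```

```text
[0.48824358 0.36652545 0.27308331] [-0.6564627  -1.19678247 -0.79217566]
top (0.85, array([169., 115.,  78.]), ((517.65966796875, -184.95272827148438), (48.530067443847656, 67.81888580322266), 27.793846130371094))
top (0.8, array([ 82., 144., 143.]), ((335.67156982421875, 75.08155822753906), (49.67313766479492, 64.83336639404297), 10.176666259765625))
top (0.79, array([109., 122., 104.]), ((564.7587890625, 9.376678466796875), (48.47480010986328, 63.3021354675293), 1.5874043703079224))
top (0.31, array([193., 193., 195.]), ((560.8897094726562, 7.881217956542969), (299.146728515625, 236.2140655517578), 2.256441831588745))
barrel 223 [0.5666921 0.0082921 0.1744912] [34.9318928   0.29045044] theta 0.003414314909911461
side (0.75, array([ 58., 119., 118.]), ((332.5779113769531, 86.73296356201172), (48.43825912475586, 69.30289459228516), 9.755677223205566))
side (0.75, array([113., 110., 109.]), ((727.2109375, -66.14207458496094), (38.035648345947266, 53.07718276977539), 62.7981071472168))
barrel 0 [nan nan nan] [nan nan] theta nan<stdin>:8: RuntimeWarning: Mean of empty slice.
  ret = um.true_divide(
```

View pics/both4.png

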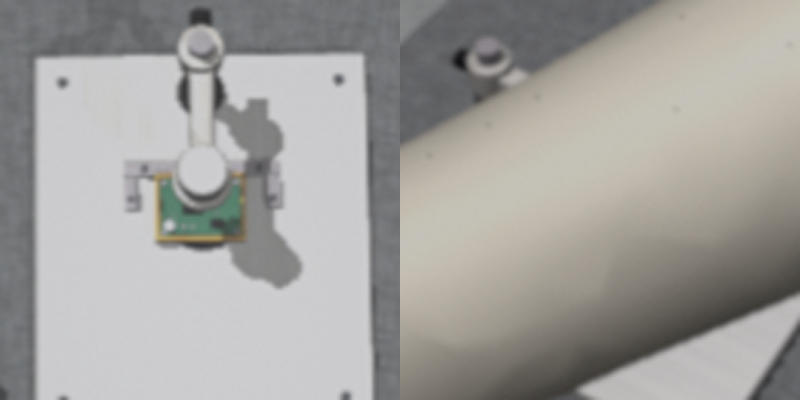

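The top view shows the arm straight in (theta ≈ 0) with the lens over the module at about (203,180), and the module at the rear stop. I'll re-measure the centring in this even light.

```bash
python3 - <<'E'
from h import *
cs=[capture('top') for _ in range(5)]
a=rect(cs,.02); b=rect(cs,.028); g=rect(cs,.014)
k=4; ys=np.arange(65,-65,-1/k); xs=np.arange(75,0,-1/k)
p=a[(xs>40)&(xs<52)].mean((0,2)); print('stops',[(y,int(v)) for y,v in zip(ys[::4],p[::4]) if 38<abs(y)<62])
for r in((14,20),(20,28),(28,35)):
    q=b[(xs>r[0])&(xs<r[1])]; q=(q[:,:,0]-q[:,:,2]).mean(0) # gold: r-b
    P=b[(xs>r[0])&(xs<r[1])][:,:,2].mean(0)
    w=lambda lo,hi:(ys>lo)&(ys<hi)
    def half(s,plate):
        y,v=ys[s],P[s]; m=(v.min()+v.max())/2
        i=np.flatnonzero(np.diff(np.sign(v-m))); return y[i]
    print(r,'ends half-level',half(w(27,39),1),half(w(-39,-27),1),'gold peaks',ys[w(25,38)][q[w(25,38)].argmax()],ys[w(-38,-25)][q[w(-38,-25)].argmax()])
for r in((-28,-12),(12,28)):
    q=b[:,(ys>r[0])&(ys<r[1])]; q=(q[:,:,0]-q[:,:,2]).mean(1); s=(xs>5)&(xs<20); print('front gold peak',r,xs[s][q[s].argmax()])
cv2.imwrite('pics/rect2.png',a[:,:,::-1].clip(0,255).astype(np.uint8))
E
```

```text
stops [(np.float64(61.0), 204), (np.float64(60.0), 204), (np.float64(59.0), 204), (np.float64(58.0), 204), (np.float64(57.0), 200), (np.float64(56.0), 195), (np.float64(55.0), 185), (np.float64(54.0), 176), (np.float64(53.0), 166), (np.float64(52.0), 157), (np.float64(51.0), 153), (np.float64(50.0), 150), (np.float64(49.0), 150), (np.float64(48.0), 146), (np.float64(47.0), 140), (np.float64(46.0), 141), (np.float64(45.0), 148), (np.float64(44.0), 161), (np.float64(43.0), 176), (np.float64(42.0), 190), (np.float64(41.0), 199), (np.float64(40.0), 201), (np.float64(39.0), 203), (np.float64(-39.0), 133), (np.float64(-40.0), 133), (np.float64(-41.0), 133), (np.float64(-42.0), 128), (np.float64(-43.0), 122), (np.float64(-44.0), 115), (np.float64(-45.0), 109), (np.float64(-46.0), 108), (np.float64(-47.0), 115), (np.float64(-48.0), 125), (np.float64(-49.0), 133), (np.float64(-50.0), 136), (np.float64(-51.0), 141), (np.float64(-52.0), 143), (np.float64(-53.0), 149), (np.float64(-54.0), 154), (np.float64(-55.0), 157), (np.float64(-56.0), 154), (np.float64(-57.0), 156), (np.float64(-58.0), 168), (np.float64(-59.0), 182), (np.float64(-60.0), 194), (np.float64(-61.0), 200)]
(14, 20) ends half-level [33.5] [-31.] gold peaks 31.25 -29.25
(20, 28) ends half-level [33.] [-31.] gold peaks 31.5 -29.5
(28, 35) ends half-level [32.75] [-31.25] gold peaks 31.5 -29.75
front gold peak (-28, -12) 13.0
front gold peak (12, 28) 13.25
```

View pics/rect2.png

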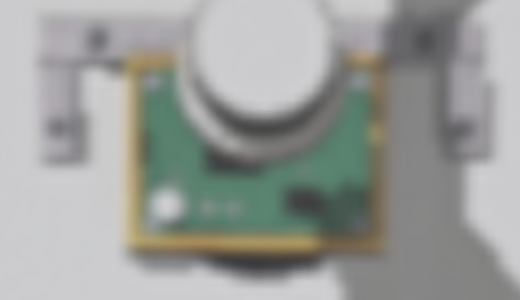

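```bash
python3 -c "
from station import finish_job; print(finish_job())"
```

```text
the job is handed in; nothing more can be done
None
```

The module was slid flat into place, square against the rear stop and about 1 mm left of centre, which I left uncorrected; the microscope arm is at its end stop with the lens over the module, nothing else was touched on purpose (one finger brushed a fixed side stop on release), and the job is handed in.

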